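Index a filter wheel and load its empty place

TASK

By its crank peg, turn the filter wheel the shorter way round until the spring lock pin snaps up into the notch in the wheel's edge; then lean on the crank against the pin with about 15 N for a second, to prove that it holds, without ever forcing it. Then lower the loose filter tube gently into the wheel's empty cup and leave it standing upright, fully home, with the wheel still locked. Leave the other loose parts where they lie.

Things in the scene. Friction and masses are not known exactly. Their poses are not given: they have to be found in the camera images.
- rim: Filter wheel: level bare-aluminium disc, 176 mm diameter, 10 mm thick, underside 46 mm above the table, on a fixed stand. Origin on its vertical axis at the underside, z up, x axis towards the one notch in its edge. Four of its places hold black ring-mounted filters (38 mm wide, 10 mm above the disc).
- wheel (a joint): Turn of the wheel in rad, growing counter-clockwise from above; no end stops, steady friction of about 0.12 N m (about 2 N at the crank peg). 0 is only where it was built; where the notch must go is given by the lock block.
- notch (a point): Middle of the single notch in the wheel's edge, at the top face of the disc, 78 mm from the axis. The notch is 11 mm wide, runs right through the thickness and is open outwards.
- crank_mid (a point): The crank peg: an upright round black peg of 14 mm diameter, fixed to the disc 60 mm from the axis, opposite the notch. It rises 50 mm above the disc (top 106 mm above the table). This point is on its axis, 30 mm above the disc's top face, 86 mm above the table.
- cup: The one empty place of the wheel: a black round cup, outer diameter 38 mm, inner diameter 30 mm, rim 12 mm above the disc, floor 2 mm thick; 48 mm from the wheel's axis, on the notch's side. Origin at the centre of the floor's underside (on the disc's top face, 56 mm above the table), z up.
- lock_post: Spring-lock block, black, rectangular, fixed under the wheel's edge on one of its two sides (the other side has only a plain round rubber rest): foot 80 x 70 mm, block 60 x 50 mm, 30 mm high. Origin at the centre of its underside, 78 mm from the wheel's axis; x axis along the wheel's edge. The wheel must never bear on it or its pin with more than 18 N.
- lock_top (a point): Centre of the lock block's top, 30 mm above the table. A carriage with the 8 mm steel lock pin is clamped up to 14 mm either way from here along the block's x axis, unmeasured and hidden below the wheel: the wheel locks up to 0.18 rad before or after the notch's middle is over this point. A 3 N spring pushes the pin up.
- lock (a joint): Rise of the lock pin in m: about 0 while it rubs under the wheel, 0.012 to 0.013 when snapped up into the notch (it then shows 3 mm above the disc). It catches surely when the notch passes slowly (crank peg at 0.03 m/s or less); it then stops the wheel dead, with 1.5 mm of play either way at the notch. 15 N at the crank along the wheel's turn puts about 10 N on the pin.
- tube_mid (a point): The loose filter tube: a black upright cylinder, 26 mm diameter, 50 mm high, about 70 g, with two thin steel bands, standing on the table. This point is its centre, 25 mm above its foot; z along its axis.
- spare_ring_mid (a point): Bystander: loose black ring, 42 mm wide, 12 mm high, lying flat; its centre. To be left alone.
- spare_post_mid (a point): Bystander: loose steel post, 19 mm thick, 60 mm high, on a 32 mm foot, standing; its centre, 30 mm up. To be left alone.
- driver_grip (a point): Bystander: screwdriver lying on the table; a point on its handle. To be left alone.

How it is judged:
By the outcome, as a careful person would: the job done as asked, in the order asked, and still so for the second after the job is handed in, with the robot touching nothing.
It also fails if it takes over 67 s, if anything falls off the work surface, if the arm or the gripper's body presses on something with over 40 N, if the wrist force passes 120 N, or if a joint passes its speed limit or range.

ROBOT

A 6-joint arm with a two-finger parallel gripper is mounted at the origin on the work surface. World frame = base frame: x ahead of the robot, y to its left, z up, the work surface at z = 0. Lengths are in m, angles in degrees, forces in N, time in s.
With the tool pointing down it reaches from about 0.375 to 0.9 m from the base axis. Payload 3.1 kg.
Tool frame: the origin (TCP) lies at the centre of the arm's flange, where the gripper is bolted on; the fingertips stand 182 mm ahead of it and the grasp point (between the pads) lies bot.grip_point_offset ahead of it (bot.grip_point_offset is the distance from the TCP to the grasp point, in m); x points along the fingers, z is the direction in which the jaws open and shut, and the axes are right-handed (so a half turn about x gives the same grasp; the last joint's range is limited). The gripper opens to 87 mm and grips with 3 to 60 N. Pads are 19 mm wide; open, the fingers measure 117 mm over their backs; the gripper's body (75 mm by 190 mm) begins 51 mm behind the grasp point.
Start: joints at [-75.544, 30.224, 82.088, -0, 67.689, -10.227], TCP at [0.261, -0.568, 0.405] pointing down, gripper open.
Joint ranges: [-176.69, 176.69], [-43.24, 126.21], [12.49, 139.97], [-82, 262], [0, 151.66], [-163.58, 163.58]. Speed limits (degrees/s): [159.86, 159.86, 180, 180, 180, 180].

INTERFACE

Orientations are given as a 3x3 rotation matrix whose columns are the frame's x, y, z axes.
In Python, from rig import bot gives the robot as it stands.
- The arm moves only by the tool step_arm, never from a script. Its argument "motion" is a list that holds one entry, the list of rows, each a list of 7 numbers: the turn, a rotation vector about the world's x, y, z in degrees, then the shift along the world's x, y, z in mm, then the finger opening in mm, from 0 to 87. A call has 1 to 12 rows; each row is the pose to reach, as a shift and turn from the pose commanded when the call began; what a row does not reach only later rows make up. A row lasts 1/12 s, in which the tool goes at most 41.7 mm and 7.16 degrees, less where a joint would pass 70% of its speed; a pose out of reach is approached as far as the arm can. A call with a gripper value outside its range is refused whole. The fingers move at their own pace and stop on an object; the grip force is fixed at half the most. Time passes only in rows, so rows that repeat a pose let the fingers close. It gives the time, the measured TCP pose, the force and the opening at its end, in the units of the state.
- bot.read_state(): the state, without advancing time (a new reading comes with each control period).
- bot.capture(name): name is "scene" or "side" or "wrist"; returns a dict with "frame" (420x560x3 uint8, red, green, blue), "range_z" (420x560 float32, m along the optical axis (not along the pixel's ray), 0 where there is no reading), "fx", "fy", "cx", "cy" (pixels), "cam_to_world" (4x4, takes a point from camera to world coordinates). Camera axes: x right, y down, z forward; pixel columns grow to the right and rows downward; lengths in m; the calibration is good to about 2 mm. A picture is of the moment at which its call begins.
- bot.hand_in(): hands the job in, once; it reports no verdict.
The state is a dict: "time_s": time; "joint_positions": joint angles; "qvel": joint speeds; "tau": joint torques, N m; "position": TCP position; "tcp_rot": TCP orientation; "force": force on the tool from outside, world axes, zero at the start; "moment": the same for the moment, N m; "opening": opening from 0.0 (shut) to 1.0 (fully open).
Only numpy, scipy, OpenCV 4.12 (cv2) and the standard library are available. Lean on these libraries where they do the work, as an engineer would, in place of code of your own. Each camera call takes 0.05 s, during which the arm holds its last target.

## Working session

There is one attempt and no reset: what is moved stays moved. The work goes in short steps, Python scripts to look and compute and a tool call to move; the robot and the scene stay as the last step left them, time stands still between calls to the robot, and variables do not carry over. Pictures are saved under pics/ and viewed, and the job is handed in when it is done.

Besides the shell and the picture viewer there is one more tool, called after "Call:" by a JSON object that holds its "method" and its "body". step_arm: Moves the arm, as the interface text tells. Its arguments: {"type":"object","properties":{"motion":{"type":"array"}},"required":["motion"]}

```bash
ls; mkdir -p pics; cat > h.py <<'E'
from rig import bot
import numpy as np, cv2
def cap(n,name):
    c=bot.capture(n); cv2.imwrite(f'pics/{name}.png',c['frame'][:,:,::-1]); 
    np.savez(f'pics/{name}.npz',**c); return c
def load(name): return dict(np.load(f'pics/{name}.npz'))
def crop(name,u0,v0,u1,v1,s):
    im=load(name)['frame'][v0:v1,u0:u1,::-1]; cv2.imwrite(f'pics/{name}_c{u0}_{v0}.png',cv2.resize(im,None,fx=s,fy=s,interpolation=cv2.INTER_CUBIC))
def onplane(c,u,v,z):
    T=c['cam_to_world']; d=T[:3,:3]@np.array([(u-c['cx'])/c['fx'],(v-c['cy'])/c['fy'],1]); o=T[:3,3]
    return o+d*(z-o[2])/d[2]
def pt(c,u,v):
    z=c['range_z'][int(v),int(u)]; T=c['cam_to_world']
    return T[:3,:3]@(z*np.array([(u-c['cx'])/c['fx'],(v-c['cy'])/c['fy'],1]))+T[:3,3]
def proj(c,p):
    T=np.linalg.inv(c['cam_to_world']); q=T[:3,:3]@np.array(p)+T[:3,3]
    return np.array([c['fx']*q[0]/q[2]+c['cx'],c['fy']*q[1]/q[2]+c['cy']])
E
python3 - <<'E'
from h import *
np.set_printoptions(precision=4,suppress=True)
for n in ['scene','side','wrist']:
    c=cap(n,n+'0'); print(n,c['fx'],c['cam_to_world'])
print(bot.read_state(),bot.grip_point_offset)
E
```

```text
pics
scene 542.660376799176 [[ 0.2077  0.7947 -0.5704  1.1379]
 [ 0.9781 -0.1762  0.1107 -0.2203]
 [-0.0125 -0.5809 -0.8139  0.8801]
 [ 0.      0.      0.      1.    ]]
side 440.8500017048837 [[-0.9435 -0.2448  0.2233  0.3797]
 [-0.3313  0.7053 -0.6268  0.4351]
 [-0.0041 -0.6653 -0.7465  0.7206]
 [ 0.      0.      0.      1.    ]]
wrist 317.34521201927316 [[ 0.4176 -0.8804 -0.2248  0.3213]
 [-0.9086 -0.4051 -0.1013 -0.5394]
 [-0.0019  0.2466 -0.9691  0.3833]
 [ 0.      0.      0.      1.    ]]
{'time_s': 0.15, 'joint_positions': array([-75.5441,  30.2674,  82.1404,   0.0007,  67.6867, -10.227 ]), 'qvel': array([ 0.0314, -0.0832, -0.1687,  0.0206, -0.1293, -0.0284]), 'tau': array([ -0.0001, -44.043 , -17.6842,   0.0631,   0.0553,  -0.0001]), 'position': array([ 0.261 , -0.5676,  0.404 ]), 'tcp_rot': array([[-0.0004,  0.9086,  0.4176],
       [ 0.0016,  0.4176, -0.9086],
       [-1.    ,  0.0003, -0.0016]]), 'force': array([-0.0581, -1.2856, -0.1136]), 'moment': array([0.0148, 0.0148, 0.0146]), 'opening': 1.0006442488217977} 0.1635
```

View pics/scene0.png

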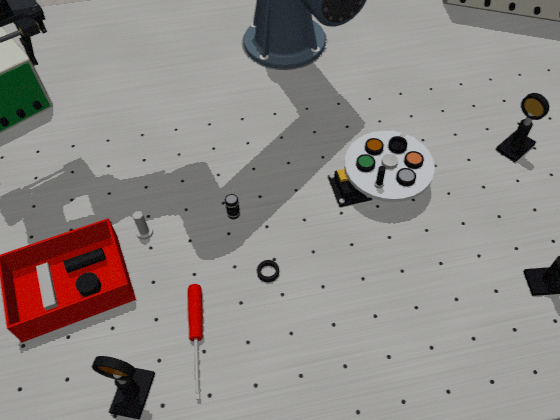

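View pics/side0.png

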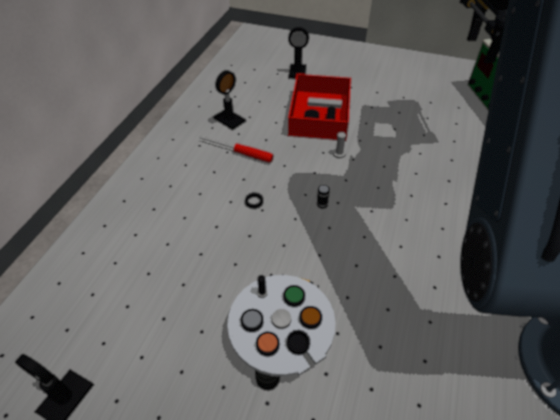

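View pics/wrist0.png

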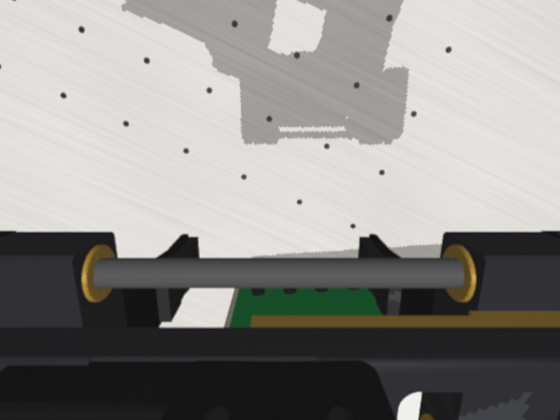

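```bash
python3 - <<'E'
from h import *
crop('scene0',310,110,450,220,5.5)
crop('side0',210,260,350,400,4.2)
crop('scene0',200,170,300,290,5)
E
```

```text
(no output)
```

View pics/scene0_c310_110.png

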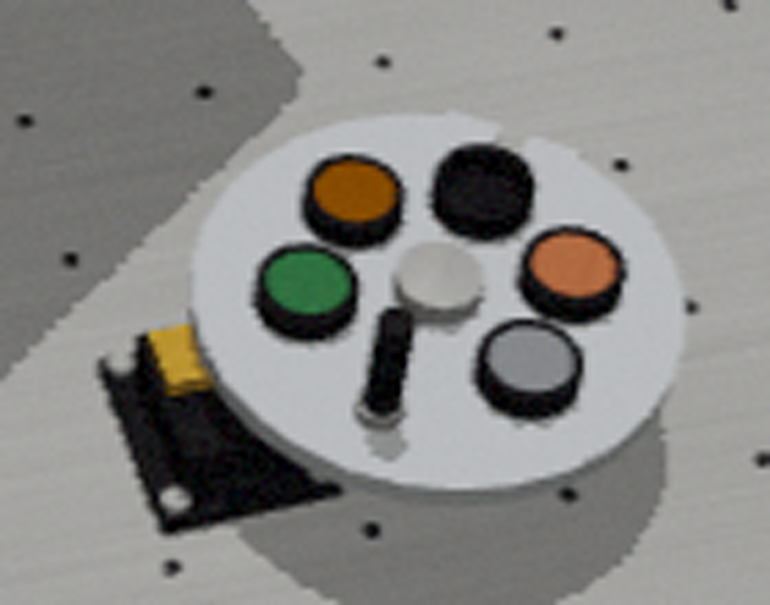

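View pics/side0_c210_260.png

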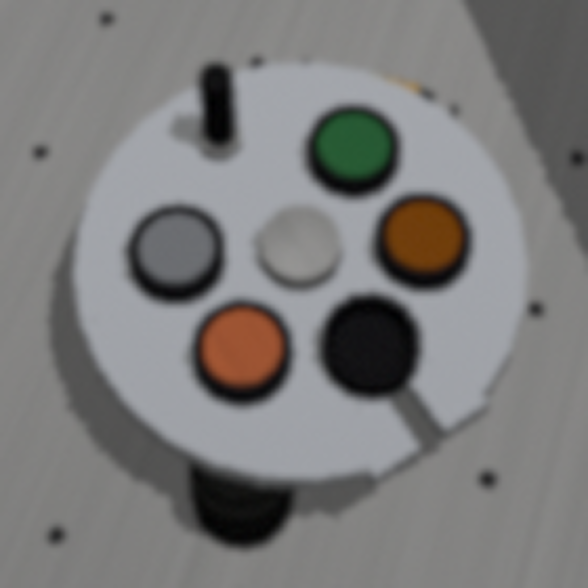

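View pics/scene0_c200_170.png

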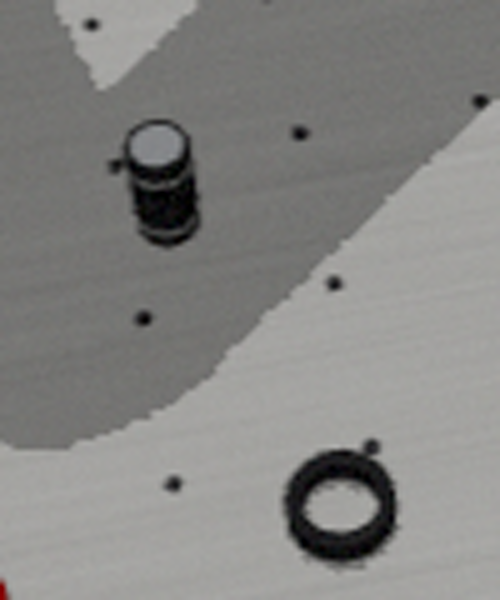

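```bash
python3 - <<'E'
from h import *
np.set_printoptions(precision=4,suppress=True)
c=load('scene0'); s=load('side0')
def S(u,v,z): return onplane(c,310+u/5.5,110+v/5.5,z)[:2]
def D(u,v,z): return onplane(s,210+u/4.2,260+v/4.2,z)[:2]
E=[S(*p,.056) for p in [(192,280),(250,170),(350,125),(440,113),(580,160),(665,240),(685,300),(600,450),(450,487),(330,460),(240,390)]]
E2=[D(*p,.056) for p in [(75,250),(120,150),(200,85),(300,62),(400,90),(480,150),(525,260),(490,390),(300,478),(160,430)]]
from scipy.optimize import least_squares
for e in (E,E2):
    e=np.array(e);r=least_squares(lambda q:np.hypot(*(e-q[:2]).T)-q[2],[.55,.2,.088]);print('wheel',r.x,r.fun)
for n,p,q in [('green',(307,283),(352,146)),('orange',(354,194),(423,234)),('coral',(575,268),(243,345)),('gray',(529,353),(177,247))]:
    print(n,S(*p,.066),D(*q,.066))
print('cup',S(484,188,.068),D(370,342,.068)); print('hub',S(439,272,.066),D(300,240,.066))
print('pegtop',S(397,315,.106),D(215,72,.106),'pegbase',S(382,412,.056),D(219,145,.056))
print('notch',S(515,140,.056),D(420,425,.056))
for p in [(100,365),(165,530),(340,490)]: print('foot',S(*p,.006),S(*p,0))
print('pads depth',pt(c,310+140/5.5,110+450/5.5),pt(c,310+230/5.5,110+450/5.5),pt(c,310+180/5.5,110+380/5.5))
print('yellow',[pt(c,310+a/5.5,110+b/5.5) for a,b in [(165,345),(185,370),(190,390)]])
def S2(u,v,z): return onplane(c,200+u/5,170+v/5,z)[:2]
print('tube',S2(158,145,.05),S2(169,229,0),pt(c,200+158/5,170+145/5)); print('tube side',onplane(s,323,188,.05))
E
```

```text
wheel [0.4936 0.1123 0.0876] [ 0.001  -0.0002 -0.0016  0.0012 -0.0005  0.0007  0.0003 -0.0011  0.0001
  0.0007 -0.0008]
wheel [0.4907 0.111  0.0876] [ 0.0007 -0.0006  0.0005  0.0014 -0.0016 -0.0006  0.0001  0.0014 -0.0003
 -0.0009]
green [0.4872 0.0639] [0.485  0.0638]
orange [0.45   0.0929] [0.4469 0.0917]
coral [0.5013 0.1593] [0.4972 0.1573]
gray [0.535  0.1303] [0.5351 0.1283]
cup [0.4593 0.1391] [0.4528 0.1415]
hub [0.4925 0.1114] [0.4912 0.1098]
pegtop [0.5393 0.0753] [0.5391 0.0728] pegbase [0.5417 0.0758] [0.5381 0.0755]
notch [0.4288 0.1635] [0.4271 0.1606]
foot [ 0.4611 -0.0026] [ 0.4565 -0.0011]
foot [0.5403 0.0012] [0.5362 0.0027]
foot [0.5367 0.068 ] [0.5326 0.07  ]
pads depth [0.5033 0.0017 0.0061] [0.5284 0.0267 0.031 ] [0.4985 0.016  0.0375]
yellow [array([0.4809, 0.0152, 0.0366]), array([0.4966, 0.0182, 0.0403]), array([0.4979, 0.0205, 0.0298])]
tube [ 0.5089 -0.2071] [ 0.513  -0.2083] [ 0.5086 -0.2071  0.0496]
tube side [ 0.5088 -0.2106  0.05  ]
```

Call:
{"method": "step_arm", "body": {"motion": [[[0, 0, -5, 15, 36, -4, 60], [0, 0, -11, 31, 71, -9, 50], [0, 0, -17, 46, 107, -13, 40], [0, 0, -23, 62, 143, -18, 30], [0, 0, -29, 77, 178, -22, 30], [0, 0, -35, 93, 214, -27, 30], [0, 0, -41, 108, 250, -31, 30], [0, 0, -47, 123, 285, -36, 30], [0, 0, -53, 139, 321, -40, 30], [0, 0, -58, 154, 357, -44, 30], [0, 0, -63, 170, 392, -49, 30], [0, 0, -63, 185, 428, -53, 30]]]}}

```text
time_s: 1.15
position: [0.4465, -0.1382, 0.3515]
tcp_rot: [[0.0, 0.782, -0.623], [-0.0, -0.623, -0.782], [-1.0, 0.0, -0.0]]
force: [0.8, -0.4, 0.2]
opening: 0.349
```

Call:
{"method": "step_arm", "body": {"motion": [[[0, 0, 0, 15, 36, -4, 30], [0, 0, 0, 31, 71, -9, 30], [0, 0, 0, 46, 107, -13, 30], [0, 0, 0, 62, 143, -18, 30], [0, 0, 0, 77, 178, -22, 30], [0, 0, 0, 90, 207, -26, 30], [0, 0, 0, 93, 213, -26, 30], [0, 0, 0, 93, 213, -26, 30]]]}}

```text
time_s: 1.82
position: [0.5395, 0.0752, 0.3253]
tcp_rot: [[-0.0, 0.787, -0.617], [0.0, -0.617, -0.787], [-1.0, -0.0, -0.0]]
force: [-0.9, -1.1, 0.7]
opening: 0.34
```

```bash
python3 - <<'E'
from h import *
np.set_printoptions(precision=4,suppress=True)
for n in ['scene','side','wrist']:
    c=cap(n,n+'1')
s=bot.read_state();print(s)
crop('scene1',310,60,450,220,4)
crop('side1',210,160,350,400,2.5)
E
```

```text
{'time_s': 1.9667, 'joint_positions': array([ -4.1399,  30.2741,  98.2142,  -0.0357,  51.5694, 124.2369]), 'qvel': array([-0.9355, -0.3412,  0.1776,  0.1536, -0.0368,  0.224 ]), 'tau': array([  0.6865, -39.3624, -13.3261,   0.0197,  -0.0952,  -0.0029]), 'position': array([0.5385, 0.0723, 0.3257]), 'tcp_rot': array([[-0.001 ,  0.7842, -0.6205],
       [-0.0004, -0.6205, -0.7842],
       [-1.    , -0.0006,  0.001 ]]), 'force': array([-0.8156,  0.2988,  0.0619]), 'moment': array([ 0.0847,  0.055 , -0.0342]), 'opening': 0.3457150511074715}
```

View pics/scene1_c310_60.png

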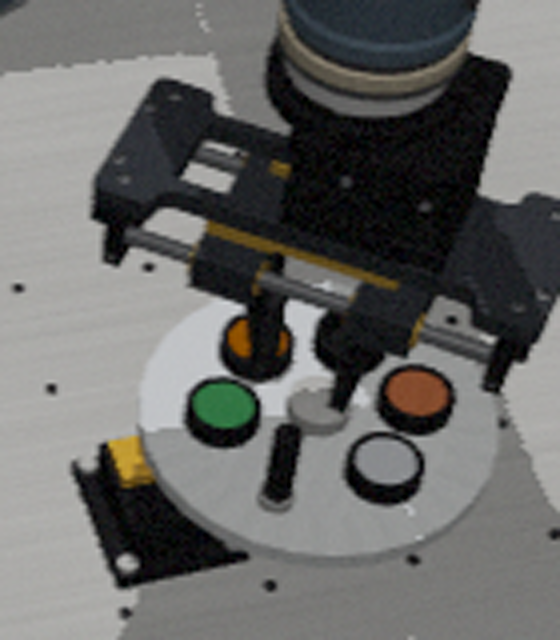

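View pics/side1.png

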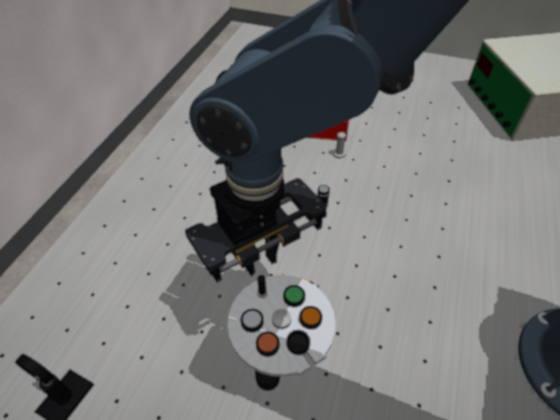

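View pics/wrist1.png

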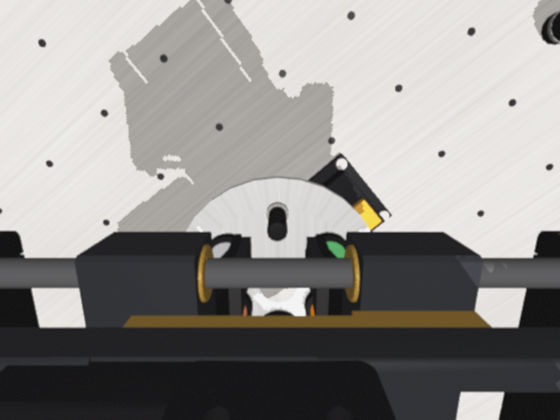

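```bash
python3 - <<'E'
from h import *
np.set_printoptions(precision=4,suppress=True)
c=load('wrist1'); print(c['cam_to_world'])
crop('wrist1',230,160,330,260,6)
print(onplane(c,277.5,231,.106),onplane(c,277.5,211,.056))
for v in (206,214,222,228,232,236): print(pt(c,277,v))
print(bot.read_state()['position'])
E
```

```text
[[-0.6195 -0.7604 -0.1949  0.5907]
 [-0.785   0.6004  0.1527  0.0314]
 [ 0.0009  0.2476 -0.9689  0.3049]
 [ 0.      0.      0.      1.    ]]
[0.5382 0.0733 0.106 ] [0.5384 0.0732 0.056 ]
[0.5431 0.07   0.0618]
[0.5427 0.0702 0.0836]
[0.543  0.0699 0.1049]
[0.5401 0.0722 0.1061]
[0.5376 0.0741 0.1052]
[0.5356 0.0758 0.1057]
[0.5385 0.0723 0.3257]
```

View pics/wrist1_c230_160.png

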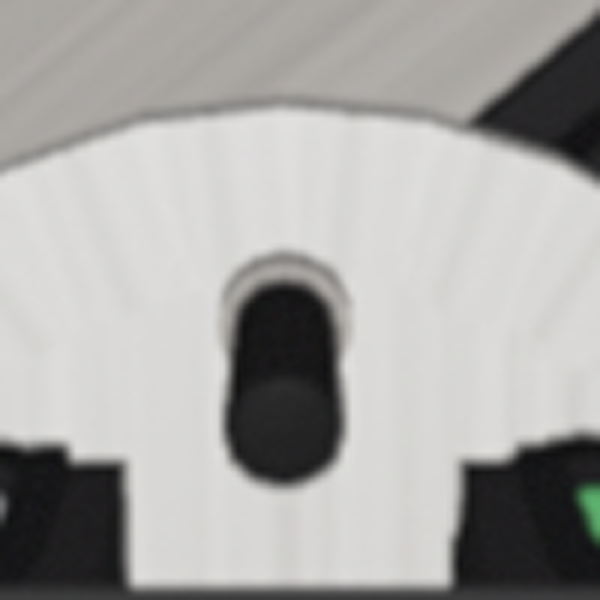

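Call:
{"method": "step_arm", "body": {"motion": [[[0, 0, 0, 0, 1, -18, 30], [0, 0, 0, 0, 1, -36, 30], [0, 0, 0, 0, 1, -54, 30], [0, 0, 0, 0, 1, -68, 30], [0, 0, 0, 0, 1, -72, 30], [0, 0, 0, 0, 1, -72, 30]]]}}

```text
time_s: 2.47
position: [0.5384, 0.0727, 0.2529]
tcp_rot: [[-0.003, 0.783, -0.622], [0.0, -0.622, -0.783], [-1.0, -0.002, 0.002]]
force: [0.3, -0.1, 0.3]
opening: 0.343
```

```bash
python3 - <<'E'
from h import *
np.set_printoptions(precision=4,suppress=True)
s=bot.read_state();print(s['time_s'],s['position'],s['force'],s['moment'])
# incremental rows: rotate about wheel centre
C=np.array([.492,.111]);P=np.array([.539,.0735])
r=P-C;print(np.hypot(*r),np.degrees(np.arctan2(r[1],r[0])))
E
```

```text
2.4667 [0.5384 0.0727 0.2529] [ 0.273  -0.1077  0.2528] [ 0.082  -0.0313 -0.0285]
0.06012694903285884 -38.58539819266027
```

```bash
cat > arc.py <<'E'
import sys,numpy as np
def arc(a0,angs):
    print([[0,0,round(a-a0,1),round(60*(np.cos(np.radians(a))-np.cos(np.radians(a0))),1),round(60*(np.sin(np.radians(a))-np.sin(np.radians(a0))),1),0,30] for a in angs])
E
python3 -c "
from arc import *
arc(-38,[-37,-35,-32,-29,-26,-23,-20,-17,-14,-11,-8,-5])
arc(-5,[-5+3.5*k for k in range(1,13)])"
```

```text
[[0, 0, 1, np.float64(0.6), np.float64(0.8), 0, 30], [0, 0, 3, np.float64(1.9), np.float64(2.5), 0, 30], [0, 0, 6, np.float64(3.6), np.float64(5.1), 0, 30], [0, 0, 9, np.float64(5.2), np.float64(7.9), 0, 30], [0, 0, 12, np.float64(6.6), np.float64(10.6), 0, 30], [0, 0, 15, np.float64(7.9), np.float64(13.5), 0, 30], [0, 0, 18, np.float64(9.1), np.float64(16.4), 0, 30], [0, 0, 21, np.float64(10.1), np.float64(19.4), 0, 30], [0, 0, 24, np.float64(10.9), np.float64(22.4), 0, 30], [0, 0, 27, np.float64(11.6), np.float64(25.5), 0, 30], [0, 0, 30, np.float64(12.1), np.float64(28.6), 0, 30], [0, 0, 33, np.float64(12.5), np.float64(31.7), 0, 30]]
[[0, 0, 3.5, np.float64(0.2), np.float64(3.7), 0, 30], [0, 0, 7.0, np.float64(0.2), np.float64(7.3), 0, 30], [0, 0, 10.5, np.float64(-0.0), np.float64(11.0), 0, 30], [0, 0, 14.0, np.float64(-0.5), np.float64(14.6), 0, 30], [0, 0, 17.5, np.float64(-1.2), np.float64(18.2), 0, 30], [0, 0, 21.0, np.float64(-2.1), np.float64(21.8), 0, 30], [0, 0, 24.5, np.float64(-3.2), np.float64(25.3), 0, 30], [0, 0, 28.0, np.float64(-4.5), np.float64(28.7), 0, 30], [0, 0, 31.5, np.float64(-6.1), np.float64(32.0), 0, 30], [0, 0, 35.0, np.float64(-7.8), np.float64(35.2), 0, 30], [0, 0, 38.5, np.float64(-9.7), np.float64(38.3), 0, 30], [0, 0, 42.0, np.float64(-11.9), np.float64(41.3), 0, 30]]
```

Call:
{"method": "step_arm", "body": {"motion": [[[0, 0, 1, 0.6, 0.8, 0, 30], [0, 0, 3, 1.9, 2.5, 0, 30], [0, 0, 6, 3.6, 5.1, 0, 30], [0, 0, 9, 5.2, 7.9, 0, 30], [0, 0, 12, 6.6, 10.6, 0, 30], [0, 0, 15, 7.9, 13.5, 0, 30], [0, 0, 18, 9.1, 16.4, 0, 30], [0, 0, 21, 10.1, 19.4, 0, 30], [0, 0, 24, 10.9, 22.4, 0, 30], [0, 0, 27, 11.6, 25.5, 0, 30], [0, 0, 30, 12.1, 28.6, 0, 30], [0, 0, 33, 12.5, 31.7, 0, 30]]]}}

```text
time_s: 3.47
position: [0.5515, 0.1047, 0.255]
tcp_rot: [[0.001, 0.996, -0.089], [-0.002, -0.089, -0.996], [-1.0, 0.001, 0.002]]
force: [-1.7, -4.7, 1.1]
opening: 0.348
```

```bash
python3 - <<'E'
from h import *
np.set_printoptions(precision=4,suppress=True)
s=bot.read_state();print(s['time_s'],s['position'],s['force'],s['moment'])
C=np.array([.492,.111]);r=s['position'][:2]-C;print(np.hypot(*r),np.degrees(np.arctan2(r[1],r[0])))
cap('scene','scene2');cap('wrist','wrist2');crop('scene2',310,60,450,220,4)
E
```

```text
3.4667 [0.5515 0.1047 0.255 ] [-1.6818 -4.6516  1.054 ] [-0.72    0.1978  0.0089]
0.05987222344700186 -6.063992768856191
```

View pics/scene2_c310_60.png

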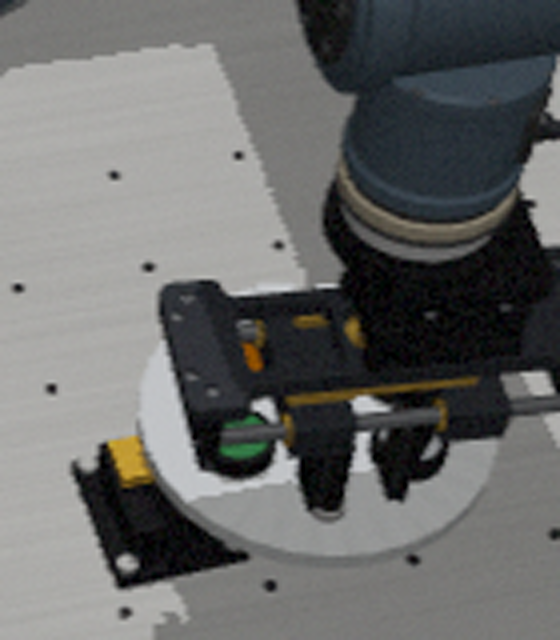

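View pics/wrist2.png

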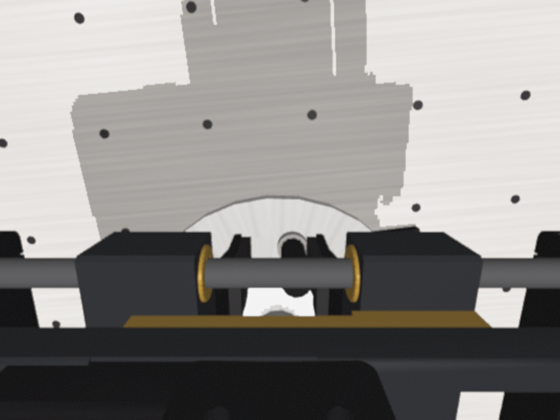

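Call:
{"method": "step_arm", "body": {"motion": [[[0, 0, 3.5, 0.2, 3.7, 0, 30], [0, 0, 7, 0.2, 7.3, 0, 30], [0, 0, 10.5, 0, 11, 0, 30], [0, 0, 14, -0.5, 14.6, 0, 30], [0, 0, 17.5, -1.2, 18.2, 0, 30], [0, 0, 21, -2.1, 21.8, 0, 30], [0, 0, 24.5, -3.2, 25.3, 0, 30], [0, 0, 28, -4.5, 28.7, 0, 30], [0, 0, 31.5, -6.1, 32, 0, 30], [0, 0, 35, -7.8, 35.2, 0, 30], [0, 0, 38.5, -9.7, 38.3, 0, 30], [0, 0, 42, -11.9, 41.3, 0, 30]]]}}

```text
time_s: 4.57
position: [0.5403, 0.1462, 0.255]
tcp_rot: [[0.003, 0.801, 0.599], [-0.002, 0.599, -0.801], [-1.0, 0.001, 0.003]]
force: [0.8, -4.8, 0.5]
opening: 0.348
```

```bash
python3 - <<'E'
from h import *
np.set_printoptions(precision=4,suppress=True)
s=bot.read_state();print(s['time_s'],s['position'],s['force'],s['moment'])
C=np.array([.492,.111]);r=s['position'][:2]-C;print(np.hypot(*r),np.degrees(np.arctan2(r[1],r[0])))
from arc import *
arc(37,[40,43,46,49,52,55,58,61,64,67,70,73])
c=cap('scene','scene3');crop('scene3',310,60,450,220,4)
c=cap('side','side3');crop('side3',200,230,370,410,3)
E
```

```text
4.5667 [0.5403 0.1462 0.255 ] [ 0.7982 -4.8366  0.4683] [-0.8849 -0.1017 -0.0914]
0.05976712306871696 36.05669977403547
[[0, 0, 3, np.float64(-2.0), np.float64(2.5), 0, 30], [0, 0, 6, np.float64(-4.0), np.float64(4.8), 0, 30], [0, 0, 9, np.float64(-6.2), np.float64(7.1), 0, 30], [0, 0, 12, np.float64(-8.6), np.float64(9.2), 0, 30], [0, 0, 15, np.float64(-11.0), np.float64(11.2), 0, 30], [0, 0, 18, np.float64(-13.5), np.float64(13.0), 0, 30], [0, 0, 21, np.float64(-16.1), np.float64(14.8), 0, 30], [0, 0, 24, np.float64(-18.8), np.float64(16.4), 0, 30], [0, 0, 27, np.float64(-21.6), np.float64(17.8), 0, 30], [0, 0, 30, np.float64(-24.5), np.float64(19.1), 0, 30], [0, 0, 33, np.float64(-27.4), np.float64(20.3), 0, 30], [0, 0, 36, np.float64(-30.4), np.float64(21.3), 0, 30]]
```

View pics/scene3_c310_60.png

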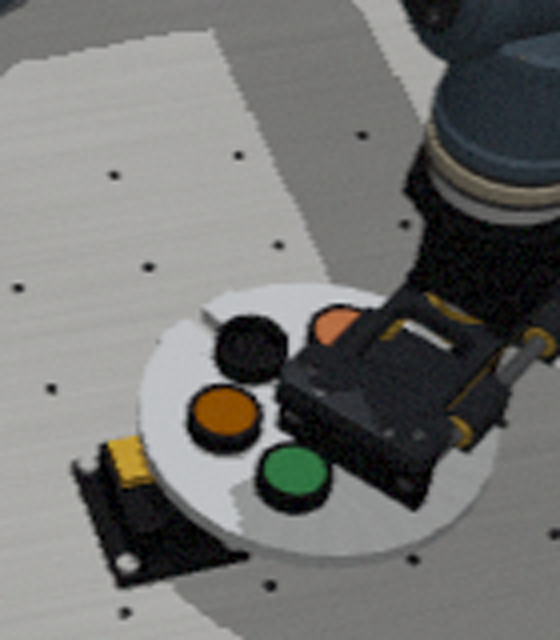

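View pics/side3_c200_230.png

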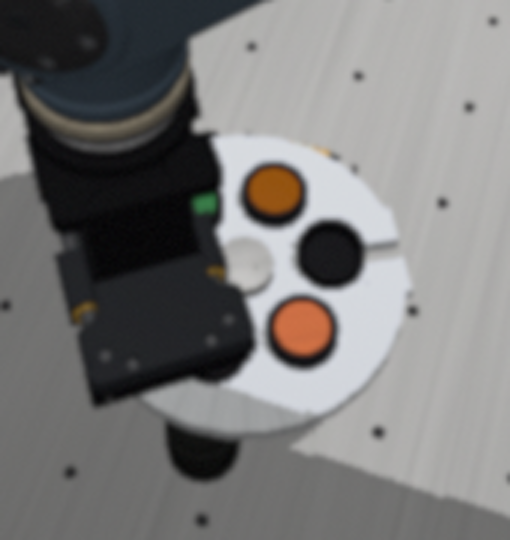

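Call:
{"method": "step_arm", "body": {"motion": [[[0, 0, 3, -2, 2.5, 0, 30], [0, 0, 6, -4, 4.8, 0, 30], [0, 0, 9, -6.2, 7.1, 0, 30], [0, 0, 12, -8.6, 9.2, 0, 30], [0, 0, 15, -11, 11.2, 0, 30], [0, 0, 18, -13.5, 13, 0, 30], [0, 0, 21, -16.1, 14.8, 0, 30], [0, 0, 24, -18.8, 16.4, 0, 30], [0, 0, 27, -21.6, 17.8, 0, 30], [0, 0, 30, -24.5, 19.1, 0, 30], [0, 0, 33, -27.4, 20.3, 0, 30], [0, 0, 36, -30.4, 21.3, 0, 30]]]}}

```text
time_s: 5.67
position: [0.511, 0.1678, 0.2547]
tcp_rot: [[0.006, 0.298, 0.955], [-0.0, 0.955, -0.298], [-1.0, 0.001, 0.006]]
force: [3.1, -3.7, -1.4]
opening: 0.346
```

```bash
python3 - <<'E'
from h import *
np.set_printoptions(precision=4,suppress=True)
s=bot.read_state();print(s['time_s'],s['position'],s['force'],s['moment'])
C=np.array([.492,.111]);r=s['position'][:2]-C;print(np.hypot(*r),np.degrees(np.arctan2(r[1],r[0])))
q=onplane(load('scene3'),373,146,.068)[:2]-C;print('prev cup',q,np.degrees(np.arctan2(q[1],q[0])))
from arc import *
arc(73,[75,77,79,81,83,84.5])
c=cap('scene','scene4');crop('scene4',310,60,450,220,4)
E
```

```text
5.6667 [0.511  0.1678 0.2547] [ 3.1338 -3.6781 -1.4322] [-0.6795 -0.5532 -0.063 ]
0.059911781385321876 71.55540887438504
prev cup [-0.039  -0.0221] -150.45962764818262
[[0, 0, 2, np.float64(-2.0), np.float64(0.6), 0, 30], [0, 0, 4, np.float64(-4.0), np.float64(1.1), 0, 30], [0, 0, 6, np.float64(-6.1), np.float64(1.5), 0, 30], [0, 0, 8, np.float64(-8.2), np.float64(1.9), 0, 30], [0, 0, 10, np.float64(-10.2), np.float64(2.2), 0, 30], [0, 0, 11.5, np.float64(-11.8), np.float64(2.3), 0, 30]]
```

View pics/scene4_c310_60.png

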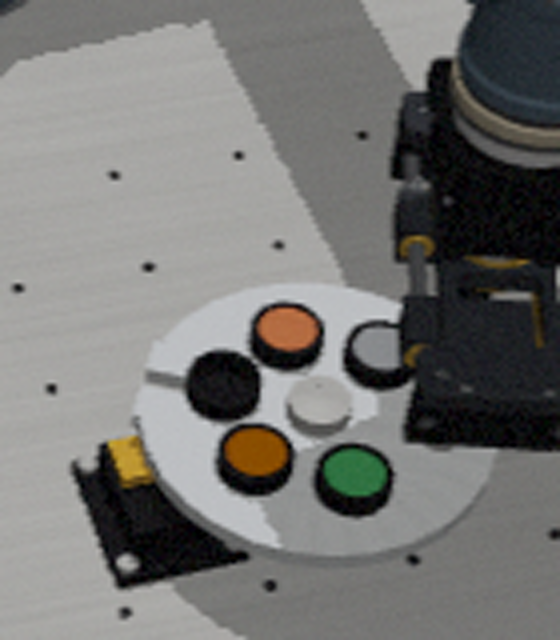

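Call:
{"method": "step_arm", "body": {"motion": [[[0, 0, 2, -2, 0.6, 0, 30], [0, 0, 4, -4, 1.1, 0, 30], [0, 0, 6, -6.1, 1.5, 0, 30], [0, 0, 8, -8.2, 1.9, 0, 30], [0, 0, 10, -10.2, 2.2, 0, 30], [0, 0, 11.5, -11.8, 2.3, 0, 30]]]}}

```text
time_s: 6.22
position: [0.4993, 0.1706, 0.2546]
tcp_rot: [[0.007, 0.103, 0.995], [0.001, 0.995, -0.103], [-1.0, 0.001, 0.006]]
force: [3.9, -2.3, -0.9]
opening: 0.346
```

```bash
cat > st.py <<'E'
from h import *
np.set_printoptions(precision=4,suppress=True)
s=bot.read_state();print(s['time_s'],s['position'],s['force'],s['moment'])
C=np.array([.492,.111]);r=s['position'][:2]-C;print(np.hypot(*r),np.degrees(np.arctan2(r[1],r[0])))
t=np.array([-r[1],r[0]])/np.hypot(*r);print('Ftan',t@s['force'][:2],'Frad',r/np.hypot(*r)@s['force'][:2])
E
cat >> arc.py <<'E'
def arc(a0,angs):
    f=lambda x:float(round(x,1))
    print([[0,0,f(a-a0),f(60*(np.cos(np.radians(a))-np.cos(np.radians(a0)))),f(60*(np.sin(np.radians(a))-np.sin(np.radians(a0)))),0,30] for a in angs])
E
python3 - <<'E'
from st import *
from arc import *
for a in np.arange(84.5,125,4.5): arc(a,[a+1.5,a+3,a+4.5])
E
```

```text
6.2167 [0.4993 0.1706 0.2546] [ 3.8956 -2.3016 -0.8642] [-0.3287 -0.7413 -0.0252]
0.06000237205637622 82.97899435695302
Ftan -4.147689149267742 Frad -1.8081485070994199
[[0, 0, 1.5, -1.6, 0.1, 0, 30], [0, 0, 3.0, -3.1, 0.2, 0, 30], [0, 0, 4.5, -4.7, 0.3, 0, 30]]
[[0, 0, 1.5, -1.6, 0.0, 0, 30], [0, 0, 3.0, -3.1, -0.0, 0, 30], [0, 0, 4.5, -4.7, -0.1, 0, 30]]
[[0, 0, 1.5, -1.6, -0.1, 0, 30], [0, 0, 3.0, -3.1, -0.3, 0, 30], [0, 0, 4.5, -4.7, -0.5, 0, 30]]
[[0, 0, 1.5, -1.6, -0.2, 0, 30], [0, 0, 3.0, -3.1, -0.5, 0, 30], [0, 0, 4.5, -4.6, -0.8, 0, 30]]
[[0, 0, 1.5, -1.5, -0.4, 0, 30], [0, 0, 3.0, -3.0, -0.8, 0, 30], [0, 0, 4.5, -4.6, -1.2, 0, 30]]
[[0, 0, 1.5, -1.5, -0.5, 0, 30], [0, 0, 3.0, -3.0, -1.0, 0, 30], [0, 0, 4.5, -4.4, -1.6, 0, 30]]
[[0, 0, 1.5, -1.5, -0.6, 0, 30], [0, 0, 3.0, -2.9, -1.2, 0, 30], [0, 0, 4.5, -4.3, -1.9, 0, 30]]
[[0, 0, 1.5, -1.4, -0.7, 0, 30], [0, 0, 3.0, -2.8, -1.5, 0, 30], [0, 0, 4.5, -4.2, -2.2, 0, 30]]
[[0, 0, 1.5, -1.3, -0.8, 0, 30], [0, 0, 3.0, -2.7, -1.7, 0, 30], [0, 0, 4.5, -4.0, -2.5, 0, 30]]
```

Call:
{"method": "step_arm", "body": {"motion": [[[0, 0, 0, 0, 0, 0, 30]]]}}

```text
time_s: 6.3
position: [0.4989, 0.1708, 0.2546]
tcp_rot: [[0.005, 0.104, 0.995], [0.001, 0.995, -0.104], [-1.0, 0.002, 0.005]]
force: [4.1, -1.2, 0.1]
opening: 0.345
```

Call:
{"method": "step_arm", "body": {"motion": [[[0, 0, 1, -1, 0.1, 0, 30], [0, 0, 2, -2.1, 0.1, 0, 30], [0, 0, 3, -3.1, 0.2, 0, 30]]]}}

```text
time_s: 6.55
position: [0.4956, 0.1711, 0.2545]
tcp_rot: [[0.005, 0.049, 0.999], [0.001, 0.999, -0.049], [-1.0, 0.001, 0.005]]
force: [5.4, 0.9, 2.0]
opening: 0.341
```

```bash
python3 - <<'E'
from st import *
E
```

```text
6.55 [0.4956 0.1711 0.2545] [5.3937 0.8931 1.9859] [ 0.0813 -0.9973  0.0066]
0.06025400460368506 86.59785836429846
Ftan -5.3311869315964655 Frad 1.2115614832042163
```

Call:
{"method": "step_arm", "body": {"motion": [[[0, 0, 1, -1, 0, 0, 30], [0, 0, 2, -2.1, 0, 0, 30]]]}}

```text
time_s: 6.72
position: [0.4932, 0.1713, 0.2545]
tcp_rot: [[0.004, 0.014, 1.0], [0.001, 1.0, -0.014], [-1.0, 0.001, 0.004]]
force: [4.3, 2.1, 4.1]
opening: 0.345
```

Call:
{"method": "step_arm", "body": {"motion": [[[0, 0, 1, -1, 0, 0, 30], [0, 0, 2, -2.1, 0, 0, 30]]]}}

```text
time_s: 6.88
position: [0.4896, 0.1712, 0.2539]
tcp_rot: [[-0.001, -0.022, 1.0], [0.0, 1.0, 0.022], [-1.0, 0.0, -0.001]]
force: [2.0, 0.3, 1.6]
opening: 0.347
```

Call:
{"method": "step_arm", "body": {"motion": [[[0, 0, 1, -1, 0, 0, 30], [0, 0, 2, -2.1, -0.1, 0, 30]]]}}

```text
time_s: 7.05
position: [0.4875, 0.1709, 0.2535]
tcp_rot: [[-0.001, -0.057, 0.998], [-0.0, 0.998, 0.057], [-1.0, -0.0, -0.001]]
force: [4.0, -0.1, 0.0]
opening: 0.343
```

Call:
{"method": "step_arm", "body": {"motion": [[[0, 0, 1, -1, -0.1, 0, 30], [0, 0, 2, -2.1, -0.2, 0, 30]]]}}

```text
time_s: 7.22
position: [0.4867, 0.1705, 0.2536]
tcp_rot: [[0.003, -0.092, 0.996], [-0.0, 0.996, 0.092], [-1.0, -0.0, 0.003]]
force: [7.1, -0.7, -3.7]
opening: 0.348
```

Call:
{"method": "step_arm", "body": {"motion": [[[0, 0, 1, -1, -0.1, 0, 30], [0, 0, 2, -2.1, -0.2, 0, 30]]]}}

```text
time_s: 7.38
position: [0.4859, 0.17, 0.2536]
tcp_rot: [[0.007, -0.127, 0.992], [-0.0, 0.992, 0.127], [-1.0, -0.001, 0.007]]
force: [10.1, -2.0, -7.2]
opening: 0.348
```

Call:
{"method": "step_arm", "body": {"motion": [[[0, 0, 1, -1, -0.1, 0, 30], [0, 0, 2, -2.1, -0.3, 0, 30]]]}}

```text
time_s: 7.55
position: [0.4851, 0.1696, 0.2537]
tcp_rot: [[0.011, -0.161, 0.987], [-0.0, 0.987, 0.161], [-1.0, -0.002, 0.01]]
force: [12.0, -2.3, -7.4]
opening: 0.348
```

```bash
python3 - <<'E'
from st import *
c=cap('scene','scene5');crop('scene5',330,130,420,210,7)
c=cap('side','side5');crop('side5',200,230,370,410,3)
E
```

```text
7.55 [0.4851 0.1696 0.2537] [11.9926 -2.3071 -7.4093] [-0.348  -2.1891 -0.0882]
0.0590210196626407 96.69757883780099
Ftan -11.64166077341552 Frad -3.6900333281205073
```

View pics/scene5_c330_130.png

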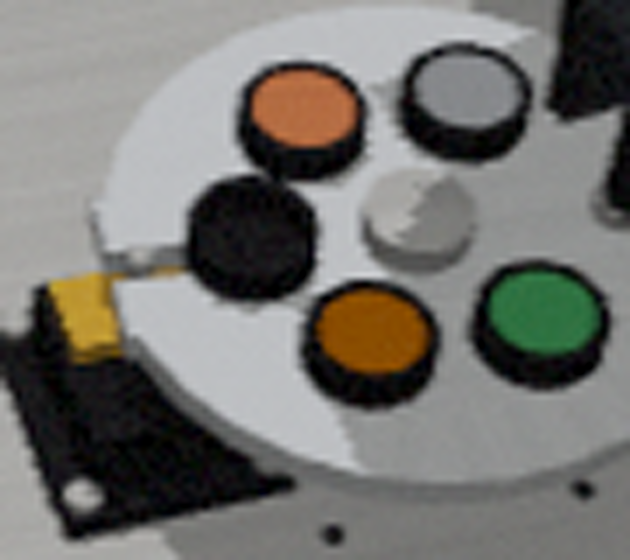

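View pics/side5_c200_230.png

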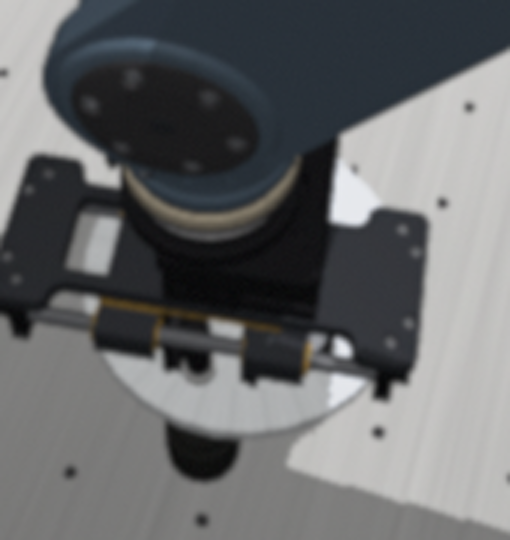

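Call:
{"method": "step_arm", "body": {"motion": [[[0, 0, 0, -0.6, 0, 0, 30], [0, 0, 0, -0.6, 0, 0, 30]]]}}

```text
time_s: 7.82
position: [0.485, 0.1696, 0.2537]
tcp_rot: [[0.012, -0.16, 0.987], [0.0, 0.987, 0.16], [-1.0, -0.002, 0.011]]
force: [11.8, -2.3, -9.7]
opening: 0.349
```

Call:
{"method": "step_arm", "body": {"motion": [[[0, 0, 0, -0.7, 0, 0, 30], [0, 0, 0, -0.7, 0, 0, 30], [0, 0, 0, -0.7, 0, 0, 30]]]}}

```text
time_s: 8.07
position: [0.4847, 0.1696, 0.2537]
tcp_rot: [[0.013, -0.16, 0.987], [0.0, 0.987, 0.16], [-1.0, -0.002, 0.013]]
force: [12.7, -2.3, -9.4]
opening: 0.344
```

Call:
{"method": "step_arm", "body": {"motion": [[[0, 0, 0, -0.6, 0, 0, 30], [0, 0, 0, -1.2, 0, 0, 30], [0, 0, 0, -1.2, 0, 0, 30]]]}}

```text
time_s: 8.32
position: [0.4842, 0.1696, 0.2538]
tcp_rot: [[0.015, -0.16, 0.987], [0.0, 0.987, 0.16], [-1.0, -0.002, 0.015]]
force: [15.0, -1.4, -11.6]
opening: 0.343
```

Call:
{"method": "step_arm", "body": {"motion": [[[0, 0, 0, 0, 0, 0, 30], [0, 0, 0, 0, 0, 0, 30], [0, 0, 0, 0, 0, 0, 30], [0, 0, 0, 0, 0, 0, 30], [0, 0, 0, 0, 0, 0, 30], [0, 0, 0, 0, 0, 0, 30]]]}}

```text
time_s: 8.82
position: [0.4842, 0.1696, 0.2538]
tcp_rot: [[0.015, -0.16, 0.987], [0.0, 0.987, 0.16], [-1.0, -0.002, 0.015]]
force: [16.0, -3.2, -11.0]
opening: 0.347
```

Call:
{"method": "step_arm", "body": {"motion": [[[0, 0, 0, 0, 0, 0, 30], [0, 0, 0, 0, 0, 0, 30], [0, 0, 0, 0, 0, 0, 30], [0, 0, 0, 0, 0, 0, 30], [0, 0, 0, 0, 0, 0, 30], [0, 0, 0, 0, 0, 0, 30], [0, 0, 0, 0, 0, 0, 30], [0, 0, 0, 0, 0, 0, 30]]]}}

```text
time_s: 9.48
position: [0.4842, 0.1696, 0.2538]
tcp_rot: [[0.015, -0.16, 0.987], [0.0, 0.987, 0.16], [-1.0, -0.002, 0.015]]
force: [15.5, -2.4, -10.9]
opening: 0.342
```

Call:
{"method": "step_arm", "body": {"motion": [[[0, 0, 0, 2, 0, 0, 30], [0, 0, 0, 4, 0, 0, 30], [0, 0, 0, 7, 0, 0, 30], [0, 0, 0, 10, 0, 0, 30], [0, 0, 0, 12, 0, 0, 30], [0, 0, 0, 12, 0, 0, 30]]]}}

```text
time_s: 9.98
position: [0.4902, 0.1701, 0.2532]
tcp_rot: [[-0.004, -0.16, 0.987], [-0.0, 0.987, 0.16], [-1.0, 0.0, -0.004]]
force: [0.4, 0.2, -0.5]
opening: 0.344
```

```bash
python3 - <<'E'
from st import *
c=cap('scene','scene6');crop('scene6',330,130,420,210,7)
c=cap('wrist','wrist6')
E
```

```text
9.9833 [0.4902 0.1701 0.2532] [ 0.4245  0.1964 -0.4633] [-0.0073 -0.1017 -0.0414]
0.059081904619565674 91.74933781514896
Ftan -0.430252918408991 Frad 0.1833521339830944
```

View pics/scene6_c330_130.png

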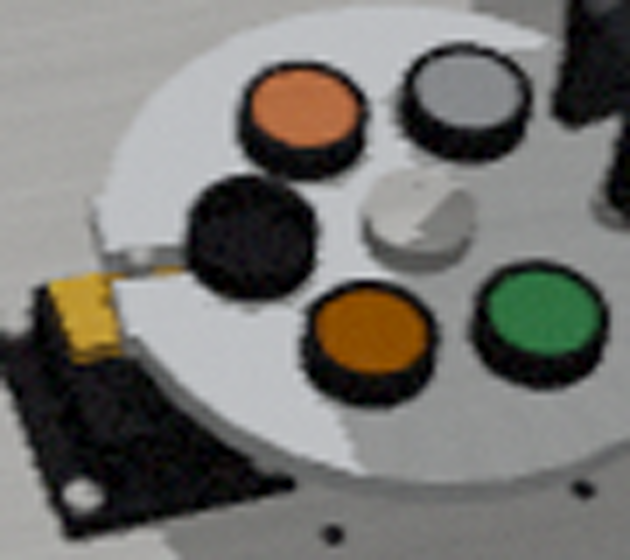

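View pics/wrist6.png

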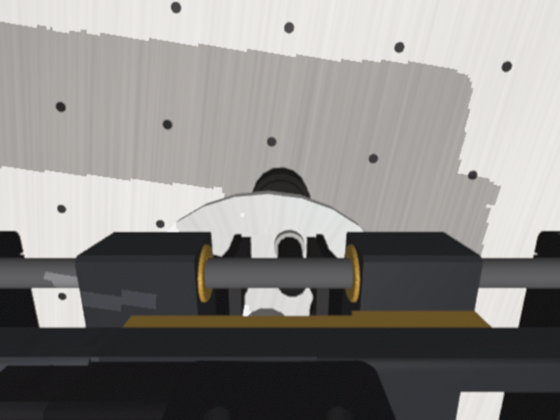

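Call:
{"method": "step_arm", "body": {"motion": [[[0, 0, 0, 1.5, 0.5, 10, 30], [0, 0, 0, 1.5, 0.5, 30, 30], [0, 0, 0, 1.5, 0.5, 60, 30], [0, 0, -3, 1.5, 0.5, 80, 30], [0, 0, -6, 4, -30, 80, 40], [0, 0, -9, 6, -68, 80, 50], [0, 0, -9, 8, -106, 80, 60], [0, 0, -9, 10, -144, 80, 60], [0, 0, -9, 12, -182, 80, 60], [0, 0, -9, 14, -220, 80, 60], [0, 0, -9, 15, -240, 80, 60], [0, 0, -9, 15, -250, 80, 60]]]}}

```text
time_s: 11.08
position: [0.506, -0.0825, 0.3336]
tcp_rot: [[-0.001, -0.0, 1.0], [-0.0, 1.0, 0.0], [-1.0, -0.0, -0.001]]
force: [0.0, -0.9, 0.2]
opening: 0.685
```

```bash
python3 - <<'E'
from st import *
c=cap('scene','scene7');crop('scene7',330,120,450,210,6.5)
c=cap('side','side7');crop('side7',200,250,350,400,5)
c=cap('wrist','wrist7')
E
```

```text
11.0833 [ 0.506  -0.0825  0.3336] [ 0.0178 -0.9169  0.2007] [-0.0158 -0.0458  0.0316]
0.19398912538367147 -85.86603075755723
Ftan -0.04838926708923161 Frad 0.9157585788597312
```

View pics/scene7_c330_120.png

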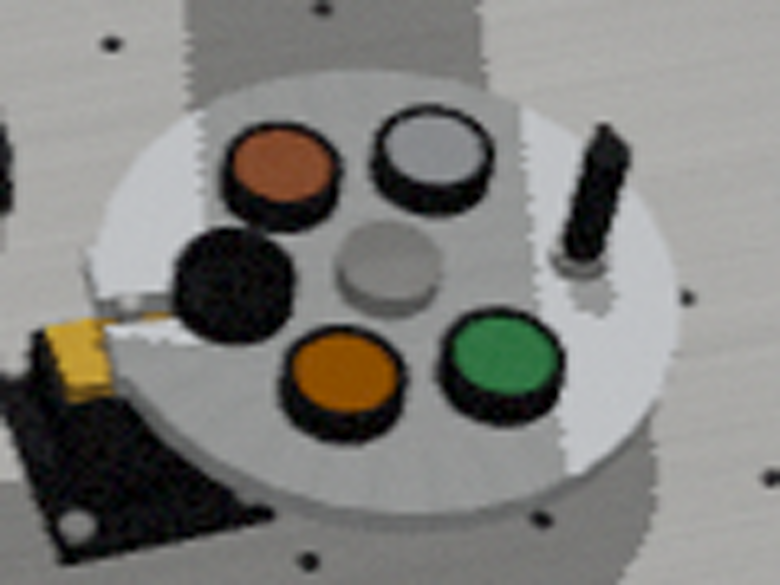

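View pics/side7_c200_250.png

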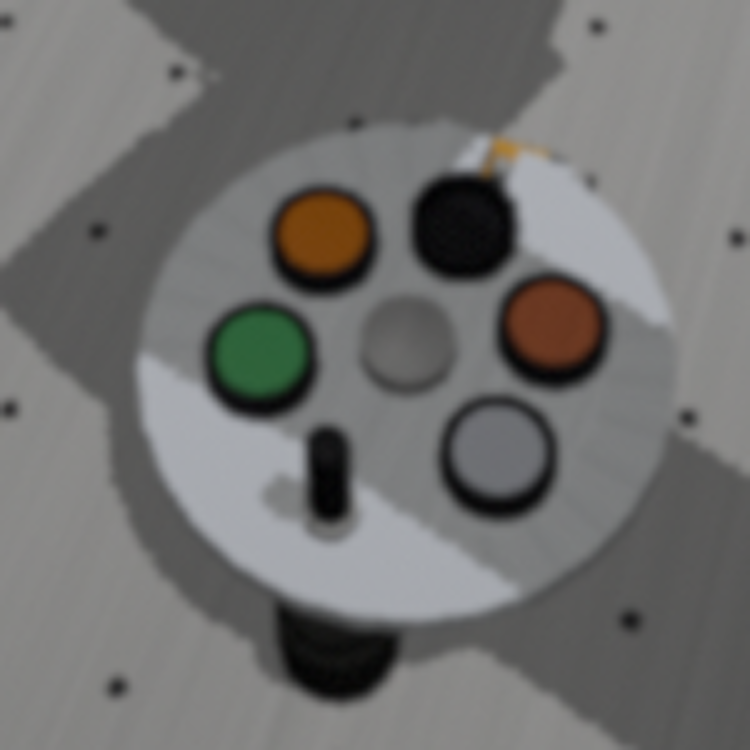

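View pics/wrist7.png

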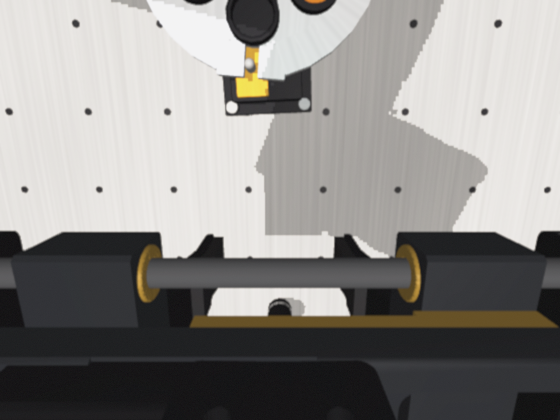

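```bash
python3 - <<'E'
from h import *
np.set_printoptions(precision=4,suppress=True)
crop('wrist7',200,0,330,120,6)
c=load('scene7');s=load('side7');w=load('wrist7')
S=lambda u,v,z:onplane(c,330+u/6.5,120+v/6.5,z)
D=lambda u,v,z:onplane(s,200+u/5,250+v/5,z)
for n,p in [('cup S',S(236,277,.068)),('cup D',D(465,225,.068)),('pegtop S',S(610,140,.106)),('D',D(327,440,.106)),('hub',S(390,255,.066)),('hubD',D(408,340,.066)),('coral',S(283,163,.066)),('coralD',D(555,322,.066)),('orange',S(346,372,.066)),('orD',D(324,234,.066)),('gray',S(437,147,.066)),('gD',D(500,452,.066)),('green',S(506,353,.066)),('greenD',D(262,355,.066))]: print(n,p)
print(w['cam_to_world'],bot.read_state()['position'])
E
```

```text
cup S [0.4919 0.0633 0.068 ]
cup D [0.4858 0.0658 0.068 ]
pegtop S [0.4953 0.1727 0.106 ]
D [0.4957 0.1694 0.106 ]
hub [0.4921 0.1119 0.066 ]
hubD [0.4904 0.1112 0.066 ]
coral [0.4492 0.0915 0.066 ]
coralD [0.4472 0.0893 0.066 ]
orange [0.5326 0.085  0.066 ]
orD [0.5299 0.0836 0.066 ]
gray [0.4532 0.1399 0.066 ]
gD [0.4507 0.138  0.066 ]
green [0.536  0.1333 0.066 ]
greenD [0.5333 0.1318 0.066 ]
[[ 1.      0.0007 -0.0007  0.5051]
 [ 0.0005 -0.9691 -0.2465 -0.0135]
 [-0.0008  0.2465 -0.9691  0.313 ]
 [ 0.      0.      0.      1.    ]] [ 0.5056 -0.0796  0.3335]
```

View pics/wrist7_c200_0.png

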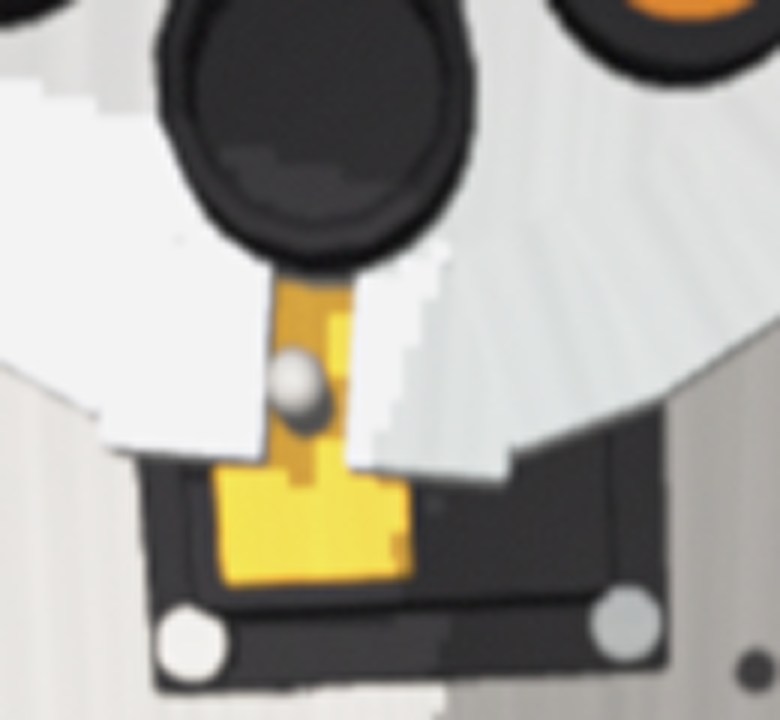

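```bash
python3 - <<'E'
from h import *
np.set_printoptions(precision=4,suppress=True)
w=load('wrist7')
W=lambda u,v,z:onplane(w,200+u/6,v/6,z)
print('cup outer L/R',W(158,70,.068),W(477,70,.068),'inner',W(190,80,.068),W(447,80,.068),'inner bottom',W(320,230,.068),'outer bottom rim/base',W(320,270,.068),W(320,275,.056))
print('notch',W(270,290,.056),W(352,290,.056),W(265,460,.056),W(349,468,.056))
print('pin',W(295,372,.059))
print('orange filter bottom',W(690,20,.066))
print('foot',W(155,690,.006),W(665,665,.006))
E
```

```text
cup outer L/R [0.469 0.063 0.068] [0.5057 0.063  0.068 ] inner [0.4727 0.0619 0.068 ] [0.5022 0.062  0.068 ] inner bottom [0.4873 0.0463 0.068 ] outer bottom rim/base [0.4872 0.042  0.068 ] [0.4863 0.0442 0.056 ]
notch [0.4801 0.0425 0.056 ] [0.4903 0.0425 0.056 ] [0.479  0.0228 0.056 ] [0.4896 0.0219 0.056 ]
pin [0.4833 0.0326 0.059 ]
orange filter bottom [0.5302 0.0687 0.066 ]
foot [ 0.456  -0.0034  0.006 ] [0.5349 0.0004 0.006 ]
```

Call:
{"method": "step_arm", "body": {"motion": [[[0, 0, 0, 0.5, -30, 0, 60], [0, 0, 0, 1, -65, 0, 60], [0, 0, 0, 2, -100, 0, 60], [0, 0, 0, 3, -135, 0, 60], [0, 0, 0, 3, -165, 0, 60], [0, 0, 0, 3, -185, 0, 60], [0, 0, 0, 3, -190, 0, 60], [0, 0, 0, 3, -190, 0, 60], [0, 0, 0, 3, -190, 0, 60]]]}}

```text
time_s: 11.98
position: [0.5091, -0.2677, 0.3334]
tcp_rot: [[-0.002, -0.005, 1.0], [0.002, 1.0, 0.005], [-1.0, 0.002, -0.002]]
force: [-0.4, 0.0, 0.3]
opening: 0.689
```

```bash
python3 - <<'E'
from st import *
c=cap('wrist','wrist8'); crop('wrist8',200,60,360,260,3.5); print(c['cam_to_world'])
E
```

```text
11.9833 [ 0.5091 -0.2677  0.3334] [-0.3519  0.003   0.3126] [ 0.0103 -0.1221  0.0072]
0.37905783605602217 -87.4094708254772
Ftan -0.3513830635687942 Frad -0.018866116295007628
[[ 1.      0.0048 -0.0002  0.5081]
 [ 0.0046 -0.9695 -0.2449 -0.2003]
 [-0.0013  0.2449 -0.9695  0.313 ]
 [ 0.      0.      0.      1.    ]]
```

View pics/wrist8.png

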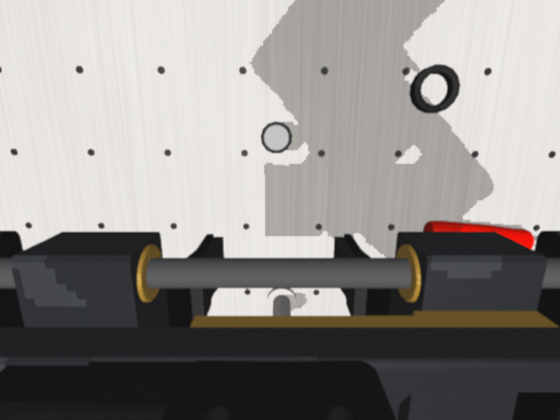

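```bash
python3 - <<'E'
from h import *
np.set_printoptions(precision=4,suppress=True)
w=load('wrist8'); print(onplane(w,276.5,137.5,.05),pt(w,276,137),'ring',onplane(w,435,88,.01),'post',onplane(w,282,298,.06),onplane(load('scene0'),139,215,.06))
print(bot.read_state()['position'])
E
```

```text
[ 0.5063 -0.2087  0.05  ] [ 0.5059 -0.2083  0.0505] ring [ 0.6484 -0.1658  0.01  ] post [ 0.5117 -0.3474  0.06  ] [ 0.5158 -0.3804  0.06  ]
[ 0.5091 -0.2674  0.3334]
```

Call:
{"method": "step_arm", "body": {"motion": [[[0, 0, 0, -1, 25, -5, 60], [0, 0, 0, -2, 50, -20, 60], [0, 0, 0, -2, 59, -45, 60], [0, 0, 0, -2, 59, -75, 60], [0, 0, 0, -2, 59, -100, 60], [0, 0, 0, -2, 59, -120, 60], [0, 0, 0, -2, 59, -130, 60], [0, 0, 0, -2, 59, -132, 60], [0, 0, 0, -2, 59, -132, 60]]]}}

```text
time_s: 12.78
position: [0.5073, -0.2098, 0.2016]
tcp_rot: [[-0.001, -0.004, 1.0], [0.001, 1.0, 0.004], [-1.0, 0.001, -0.001]]
force: [-0.6, 0.3, -1.1]
opening: 0.692
```

```bash
python3 - <<'E'
from st import *
c=cap('side','side9'); crop('side9',230,80,400,230,4)
c=cap('scene','scene9'); crop('scene9',150,100,330,260,4)
E
```

```text
12.7833 [ 0.5073 -0.2098  0.2016] [-0.6156  0.2628 -1.0811] [-0.0235 -0.1018  0.0174]
0.32117732868206283 -87.27732545747523
Ftan -0.6024545285942419 Frad -0.2917557086445365
```

View pics/scene9_c150_100.png

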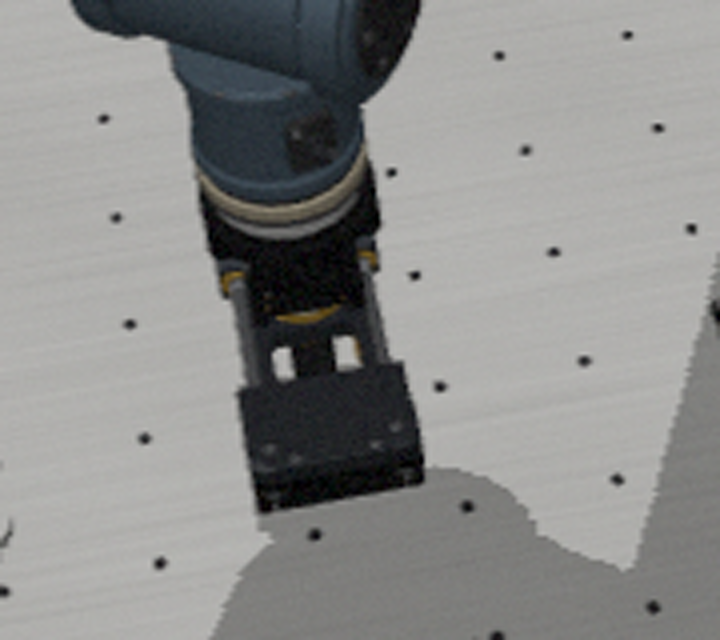

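View pics/side9_c230_80.png

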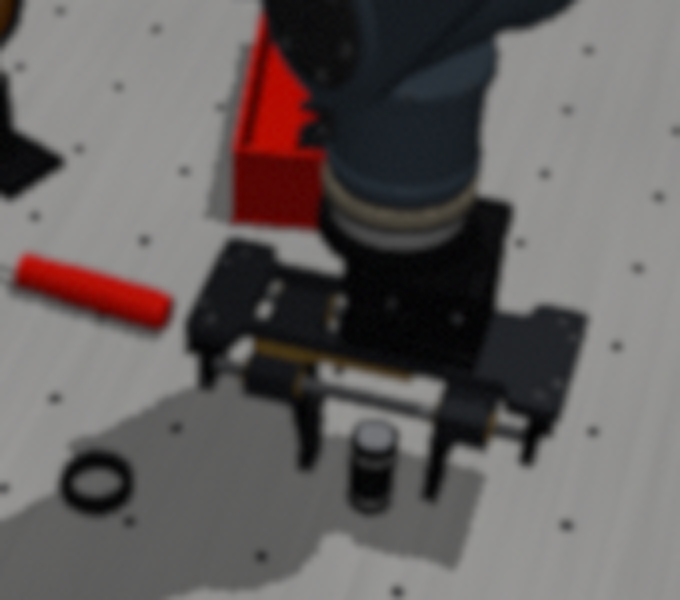

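Call:
{"method": "step_arm", "body": {"motion": [[[0, 0, 0, 0, 1, 0, 45], [0, 0, 0, 0, 1, 0, 32], [0, 0, 0, 0, 1, 0, 20], [0, 0, 0, 0, 1, 0, 20], [0, 0, 0, 0, 1, 0, 20], [0, 0, 0, 0, 1, 0, 20], [0, 0, 0, 0, 1, 0, 20], [0, 0, 0, 0, 1, 0, 20]]]}}

```text
time_s: 13.55
position: [0.5072, -0.2099, 0.2018]
tcp_rot: [[-0.0, -0.003, 1.0], [-0.0, 1.0, 0.003], [-1.0, -0.0, -0.0]]
force: [-0.4, 0.5, 1.5]
opening: 0.294
```

Call:
{"method": "step_arm", "body": {"motion": [[[0, 0, 0, 0, 0, 5, 20], [0, 0, 0, 0, 0, 20, 20], [0, 0, 0, 0, 0, 45, 20], [0, 0, 0, 0, 0, 70, 20], [0, 0, 0, 0, 10, 88, 20], [0, 0, 0, -2, 40, 92, 20], [0, 0, 0, -5, 75, 92, 20], [0, 0, 0, -8, 110, 92, 20], [0, 0, 0, -11, 145, 92, 20], [0, 0, 0, -15, 175, 92, 20], [0, 0, 0, -20, 195, 92, 20], [0, 0, 0, -20, 203, 92, 20]]]}}

```text
time_s: 14.55
position: [0.4854, -0.0041, 0.2938]
tcp_rot: [[-0.003, -0.006, 1.0], [0.001, 1.0, 0.006], [-1.0, 0.001, -0.003]]
force: [-0.5, -0.3, -0.4]
opening: 0.291
```

Call:
{"method": "step_arm", "body": {"motion": [[[0, 0, 0, 0, 0, 0, 20], [0, 0, 0, 0, 0, 0, 20], [0, 0, 0, 0, 0, 0, 20], [0, 0, 0, 0, 0, 0, 20]]]}}

```text
time_s: 14.88
position: [0.4879, -0.0082, 0.2938]
tcp_rot: [[0.001, -0.001, 1.0], [-0.0, 1.0, 0.001], [-1.0, -0.0, 0.001]]
force: [0.3, 1.3, -0.4]
opening: 0.289
```

```bash
python3 - <<'E'
from st import *
c=cap('wrist','wrist10'); print(c['cam_to_world'])
crop('wrist10',190,60,370,240,4)
crop('wrist10',200,220,360,340,4)
c=cap('side','side10'); crop('side10',190,150,370,390,3)
E
```

```text
14.8833 [ 0.4879 -0.0082  0.2938] [ 0.2669  1.258  -0.4107] [ 0.0073 -0.045  -0.0186]
0.11930745175453498 -91.98962842994354
Ftan 0.22310737324339444 Frad -1.266546873527373
[[ 1.      0.0011  0.0015  0.4871]
 [ 0.0014 -0.9689 -0.2475  0.0591]
 [ 0.0012  0.2475 -0.9689  0.2732]
 [ 0.      0.      0.      1.    ]]
```

View pics/wrist10.png

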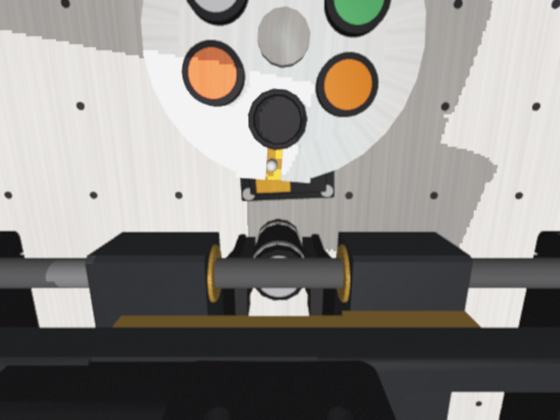

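View pics/wrist10_c190_60.png

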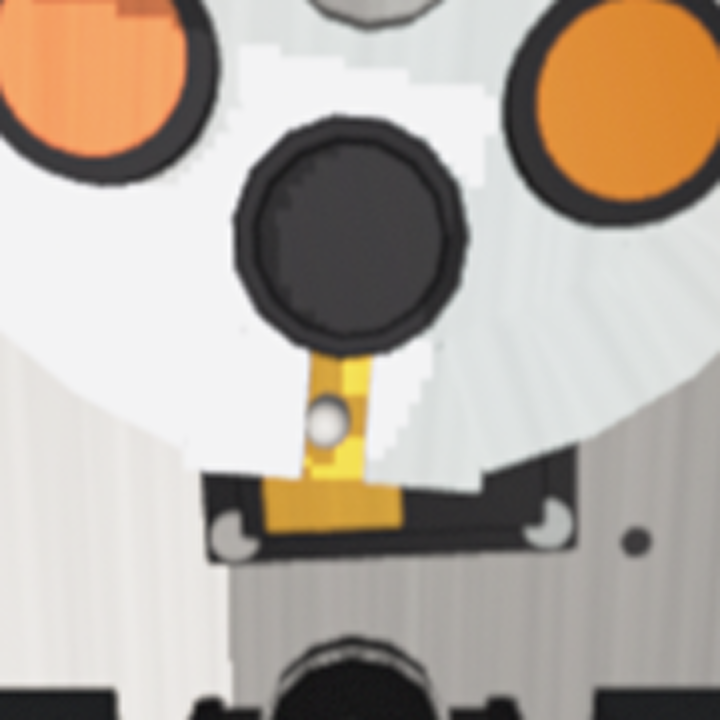

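View pics/side10_c190_150.png

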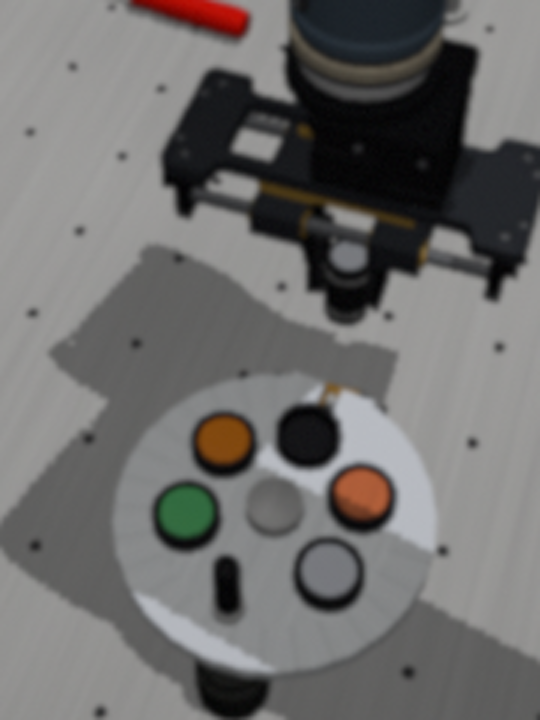

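```bash
python3 - <<'E'
from h import *
np.set_printoptions(precision=4,suppress=True)
w=load('wrist10'); print('cup',onplane(w,277.7,119.1,.068),'tube front',onplane(w,278,219.3,.092),'LR', onplane(w,190+275/4,60+700/4,.092),onplane(w,190+440/4,60+700/4,.092))
print('hub',onplane(w,284,36,.066),'pin',onplane(w,190+328/4,60+420/4,.059))
print(bot.read_state()['position'])
E
```

```text
cup [0.487  0.0632 0.068 ] tube front [0.4872 0.0052 0.092 ] LR [ 0.4756 -0.0046  0.092 ] [ 0.5005 -0.0046  0.092 ]
hub [0.4907 0.1107 0.066 ] pin [0.4831 0.0336 0.059 ]
[ 0.4876 -0.0081  0.2937]
```

View pics/wrist10_c200_220.png

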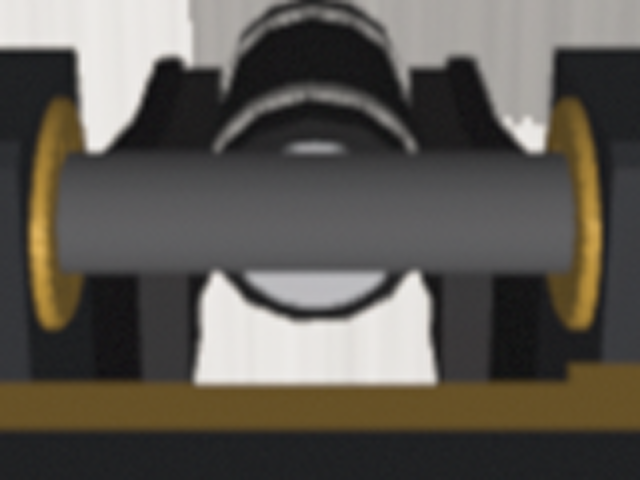

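Call:
{"method": "step_arm", "body": {"motion": [[[0, 0, 0, 0, 15, 0, 20], [0, 0, 0, 0, 35, 0, 20], [0, 0, 0, -0.5, 53, 0, 20], [0, 0, 0, -0.7, 65, 0, 20], [0, 0, 0, -0.7, 70, -5, 20], [0, 0, 0, -0.7, 71, -12, 20], [0, 0, 0, -0.7, 71, -18, 20], [0, 0, 0, -0.7, 71, -20, 20], [0, 0, 0, -0.7, 71, -20, 20], [0, 0, 0, -0.7, 71, -20, 20], [0, 0, 0, -0.7, 71, -20, 20]]]}}

```text
time_s: 15.9
position: [0.4867, 0.0636, 0.2737]
tcp_rot: [[-0.0, -0.002, 1.0], [-0.0, 1.0, 0.002], [-1.0, -0.0, -0.0]]
force: [0.2, 0.2, -0.7]
opening: 0.287
```

```bash
python3 - <<'E'
from st import *
c=cap('scene','scene11'); crop('scene11',330,110,420,200,7)
c=cap('side','side11'); crop('side11',220,230,360,370,5)
s=bot.read_state();print(s['position'],s['force'],s['tcp_rot'])
E
```

```text
15.9 [0.4867 0.0636 0.2737] [ 0.2371  0.177  -0.7334] [-0.0029 -0.1051 -0.0107]
0.04765693492754835 -96.40060245064032
Ftan 0.21586770668762612 Frad -0.20231470098675716
[0.4867 0.0638 0.2739] [-0.1629 -0.0546 -1.001 ] [[ 0.0005 -0.0027  1.    ]
 [-0.0001  1.      0.0027]
 [-1.     -0.0001  0.0005]]
```

View pics/scene11_c330_110.png

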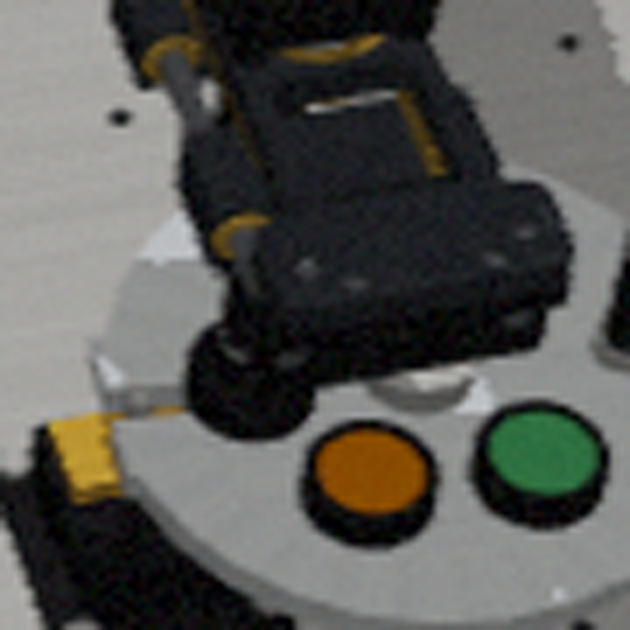

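View pics/side11_c220_230.png

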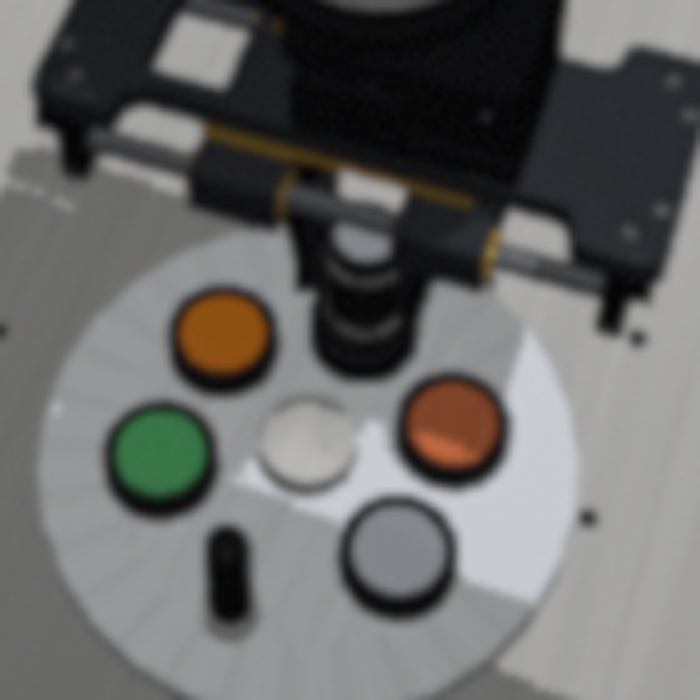

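Call:
{"method": "step_arm", "body": {"motion": [[[0, 0, 0, 0.3, -0.5, -1, 20], [0, 0, 0, 0.3, -0.5, -2.5, 20], [0, 0, 0, 0.3, -0.5, -4, 20], [0, 0, 0, 0.3, -0.5, -5.5, 20], [0, 0, 0, 0.3, -0.5, -7, 20], [0, 0, 0, 0.3, -0.5, -8, 20]]]}}

```text
time_s: 16.5
position: [0.4868, 0.0637, 0.2655]
tcp_rot: [[-0.0, -0.003, 1.0], [0.0, 1.0, 0.003], [-1.0, 0.0, -0.0]]
force: [1.2, 0.6, -0.5]
opening: 0.292
```

Call:
{"method": "step_arm", "body": {"motion": [[[0, 0, 0, 0, 0, -1, 20], [0, 0, 0, 0, 0, -2, 20], [0, 0, 0, 0, 0, -3, 20], [0, 0, 0, 0, 0, -4, 20], [0, 0, 0, 0, 0, -4.5, 20]]]}}

```text
time_s: 16.92
position: [0.4868, 0.0636, 0.2611]
tcp_rot: [[-0.0, -0.003, 1.0], [0.0, 1.0, 0.003], [-1.0, 0.0, -0.0]]
force: [0.3, -1.0, -0.0]
opening: 0.289
```

Call:
{"method": "step_arm", "body": {"motion": [[[0, 0, 0, 0, 0, -0.5, 20], [0, 0, 0, 0, 0, -1, 20], [0, 0, 0, 0, 0, -1, 20]]]}}

```text
time_s: 17.17
position: [0.4868, 0.0636, 0.2602]
tcp_rot: [[-0.0, -0.003, 1.0], [0.0, 1.0, 0.003], [-1.0, 0.0, -0.0]]
force: [0.5, -0.2, -0.2]
opening: 0.292
```

Call:
{"method": "step_arm", "body": {"motion": [[[0, 0, 0, 0, 0, -0.3, 20], [0, 0, 0, 0, 0, -0.6, 20], [0, 0, 0, 0, 0, -0.6, 20]]]}}

```text
time_s: 17.42
position: [0.4868, 0.0636, 0.2598]
tcp_rot: [[0.0, -0.003, 1.0], [-0.0, 1.0, 0.003], [-1.0, -0.0, 0.0]]
force: [0.8, 0.2, 1.4]
opening: 0.292
```

Call:
{"method": "step_arm", "body": {"motion": [[[0, 0, 0, 0, 0, -0.3, 20], [0, 0, 0, 0, 0, -0.6, 20], [0, 0, 0, 0, 0, -0.6, 20]]]}}

```text
time_s: 17.67
position: [0.4868, 0.0636, 0.2598]
tcp_rot: [[0.0, -0.003, 1.0], [-0.0, 1.0, 0.003], [-1.0, -0.0, 0.0]]
force: [-2.4, -0.5, 6.9]
opening: 0.289
```

Call:
{"method": "step_arm", "body": {"motion": [[[0, 0, 0, 0, 0, 0.6, 20], [0, 0, 0, 0, 0, 0.6, 27], [0, 0, 0, 0, 0, 0.6, 29], [0, 0, 0, 0, 0, 0.6, 32], [0, 0, 0, 0, 0, 0.6, 36], [0, 0, 0, 0, 0, 0.6, 42], [0, 0, 0, 0, 0, 0.6, 46], [0, 0, 0, 0, 0, 0.6, 46]]]}}

```text
time_s: 18.33
position: [0.4868, 0.0636, 0.2596]
tcp_rot: [[-0.0, -0.003, 1.0], [0.0, 1.0, 0.003], [-1.0, 0.0, -0.0]]
force: [0.5, -0.3, -0.5]
opening: 0.504
```

Call:
{"method": "step_arm", "body": {"motion": [[[0, 0, 0, 0, 0, 6, 46], [0, 0, 0, 0, 0, 16, 46], [0, 0, 0, 0, 0, 32, 46], [0, 0, 0, 0, 0, 55, 46], [0, 0, 0, 0, 0, 80, 46], [0, 0, 0, 0, 0, 100, 46], [0, 0, 0, 0, -30, 110, 46], [0, 0, 0, 0, -60, 110, 46], [0, 0, 0, 0, -75, 110, 46], [0, 0, 0, 0, -75, 110, 46], [0, 0, 0, 0, -75, 110, 46]]]}}

```text
time_s: 19.25
position: [0.4867, -0.0118, 0.3705]
tcp_rot: [[0.001, -0.001, 1.0], [0.0, 1.0, 0.001], [-1.0, 0.0, 0.001]]
force: [0.2, -0.2, -0.1]
opening: 0.531
```

```bash
python3 - <<'E'
from st import *
c=cap('wrist','wrist12'); crop('wrist12',200,40,360,220,3.5)
c=cap('scene','scene12'); crop('scene12',330,110,450,210,6)
c=cap('side','side12'); crop('side12',200,240,360,390,4)
E
```

```text
19.25 [ 0.4867 -0.0118  0.3705] [ 0.2451 -0.2    -0.1128] [ 0.0019 -0.0769 -0.014 ]
0.12296531291729451 -92.48505656492004
Ftan 0.25358715587797465 Frad 0.18916985594791175
```

View pics/wrist12_c200_40.png

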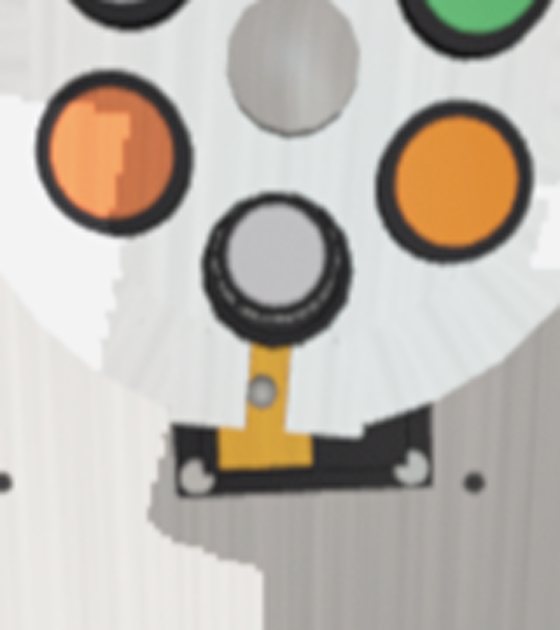

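View pics/scene12_c330_110.png

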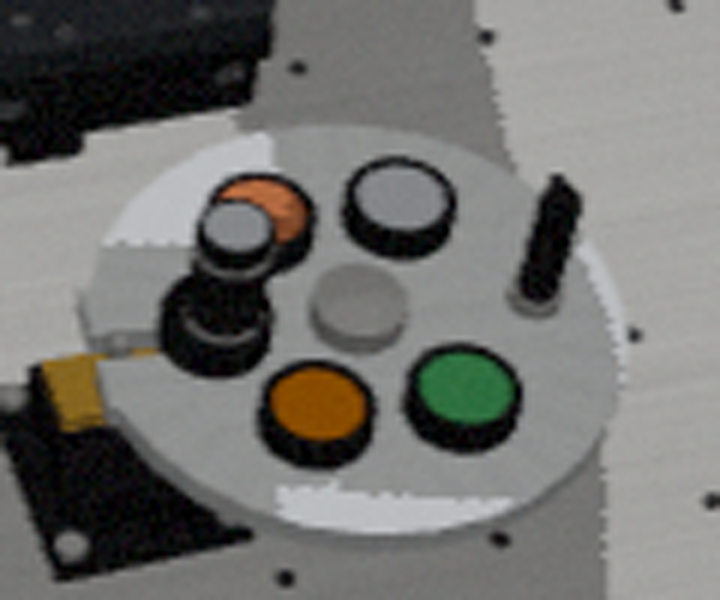

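View pics/side12_c200_240.png

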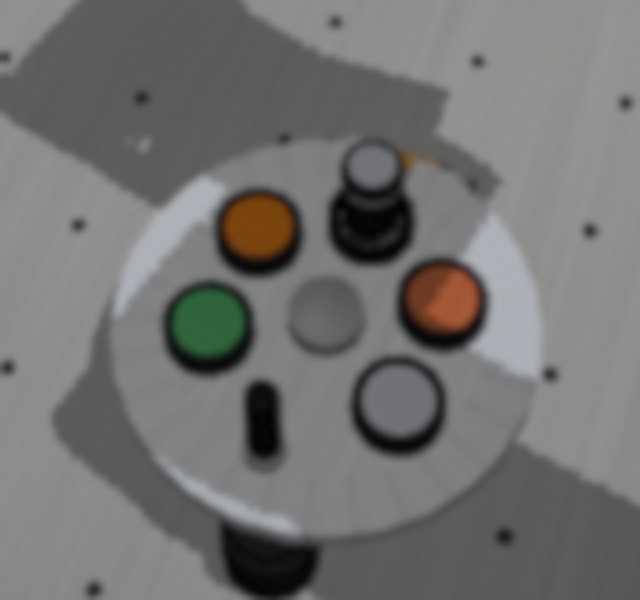

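```bash
python3 - <<'E'
from h import *
np.set_printoptions(precision=4,suppress=True)
w=load('wrist12'); 
print([pt(w,200+a/3.5,40+b/3.5) for a,b in [(275,255),(250,255),(300,255),(275,230),(275,280)]], pt(load('scene12'),330+237/6,110+225/6))
bot.hand_in()
E
```

```text
[array([0.4864, 0.0649, 0.1075]), array([0.4812, 0.0649, 0.108 ]), array([0.4916, 0.0649, 0.1082]), array([0.4864, 0.0699, 0.1085]), array([0.4864, 0.0599, 0.1067])] [0.4903 0.0655 0.1097]
the job is handed in; nothing more can be done
```

The wheel is locked on its pin, the tube stands in the empty cup, and I handed the job in at about 19.4 s with the gripper clear of everything.

- **Turning and locking:** I turned the wheel counter-clockwise, the shorter way, by about 128°. The crank peg sat loosely between the fingers, and I slowed to about 12 mm/s for the last stretch. The pin caught, and the pictures show it standing up in the notch.
- **Leaning on the pin:** I held 15 to 16 N along the turn for about 1.2 s, and the arm did not move. The highest crank reading was 16 N, about 11 N on the pin, against its 18 N limit. The wrist sensor also read about 11 N downwards while leaning, which I did not trace.
- **Placing the tube:** I lowered it slowly until it touched the cup floor, with about 7 N as the highest reading, then eased off and let go.
- **Last checks:** The wrist camera puts the tube's top at about 0.108 m, which is what fully home should give. It looks level within about a millimetre and centred in the cup. The scene camera read 0.110 m, within its 2 mm calibration. The pin was still up in the notch in the last pictures.
- **Other parts:** I did not touch the loose ring, the post or the screwdriver.

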